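Clear the mitre box: empty its catch tray into the scrap bin

ROBOT

A 7-joint arm with a two-finger parallel gripper is mounted at the origin on a cart in front of the work surface, level with it; the furniture and walls round the work are solid. World frame = base frame: x ahead of the robot, y to its left, z up, the work surface at z = 0. Lengths are in m, angles in rad, forces in N, time in s.
With the tool pointing down it reaches from about 0.4 to 0.85 m from the base axis. Payload 10.4 kg.
Tool frame: the origin (TCP) lies on the centre line of the jaws, within the pads' length; the fingertips stand 25 mm ahead of it and the grasp point (between the pads) lies 6 mm ahead of it; z points along the fingers, y is the line along which they close (so a half turn about z gives the same grasp; the last joint's range is limited). The gripper opens to 87 mm and grips with 3 to 60 N. Pads are 19 mm wide; open, the fingers measure 117 mm over their backs; the gripper's body (75 mm by 190 mm) begins 51 mm behind the grasp point.
Start: joints at [1.128, 0.332, -0.065, 1.46, 0.022, 1.35, -0.088], TCP at [0.255, -0.571, 0.248] pointing down, gripper open.
Joint ranges: [-2.6, 2.6], [-0.5, 2.12], [-1.47, 1.34], [0.16, 2.42], [-1.27, 4.41], [0.06, 2.06], [-2.6, 2.6]. Speed limits (rad/s): [2.22, 2.22, 2.79, 2.79, 3.14, 3.14, 3.14].

INTERFACE

Orientations are given as [roll, pitch, yaw] about the fixed x, y, z axes, in that order (R = Rz(yaw) Ry(pitch) Rx(roll)).
In Python, from cell import telemetry, eyes, ticket gives the robot as it stands.
- The arm moves only by the shell command python3 -m jog 'ROWS'. ROWS is JSON, a list of rows, each a list of 7 numbers: the opening, from -1 (shut) to 1 (fully open), then the shift along the tool's x, y, z in m, then the turn, a rotation vector about the tool's x, y, z in degrees. In form: [[hand, tx, ty, tz, wx, wy, wz], ...]. A call has 1 to 8 rows; each row is the pose to reach, as a shift and turn from the pose commanded when the call began, along the tool's axes at that moment; what a row does not reach only later rows make up. A row lasts 1/8 s, in which the tool goes at most 62.5 mm and 10.7 degrees, less where a joint would pass 70% of its speed; a pose out of reach is approached as far as the arm can. A call with a gripper value outside its range is refused whole. The fingers move at their own pace and stop on an object; the grip force is fixed at half the most. Time passes only in rows, so rows that repeat a pose let the fingers close. It gives the time, the measured TCP pose, the force, the opening and the grip force at its end, in the units of the state.
- telemetry.get_obs(): the state, without advancing time (a new reading comes with each control period).
- eyes.read_camera(name): name is "side" or "top"; returns a dict with "image" (480x640x3 uint8, red, green, blue), "K" (3x3 intrinsics, pixels), "rvec" (rotation vector, rad) and "tvec" (3), from world to camera coordinates, as OpenCV has them. Camera axes: x right, y down, z forward; pixel columns grow to the right and rows downward; lengths in m; the calibration is good to about 2 mm. A picture is of the moment at which its call begins. There is no depth.
- ticket.sign_off(): hands the job in; it is judged then, once.
The state is a dict: "time": time; "joint_pos": joint angles; "joint_vel": joint speeds; "joint_torque": joint torques, N m; "eef_pos": TCP position; "tcp_rot": TCP orientation; "ft_force": force on the tool from outside, world axes, zero at the start; "moment": the same for the moment, N m; "width": finger opening in m; "finger_force": force on a finger pad.
Only numpy, scipy, OpenCV 4.12 (cv2) and the standard library are available. Lean on these libraries where they do the work, as an engineer would, in place of code of your own. Each camera call takes 0.05 s, during which the arm holds its last target. There are 200 camera calls.

TASK

Clear down the saw station: draw the catch tray out from under the mitre box and gather every short stub into it (the one still lying in the mitre box's channel and those lying on the bench, beside the one already in the tray), then carry the loaded tray to the scrap bin and tip the stubs into it. Put the empty tray back flat on the bench between the runners under the mitre box, pushed fully home against its stop; leave the long batten, the tape measure and the try square where they are.

Things in the scene. Friction and masses are not known exactly. Their poses are not given: they have to be found in the camera images.
- mitre_box: wooden mitre box on two runners, fixed. Origin: bench level under the middle of its bed; +x is the way the tray is pushed in, z up. Bed 180 mm long (x -90..+90), 142 mm wide, underside 62 mm and top 76 mm above the bench; two fences on it along x, 14 mm thick, 48 mm high (top 124 mm above the bench)
- channel (a point): centre of the bed's top between the two fences, 76 mm above the bench (mitre box x 0, y 0): the channel between the fences is 46 mm wide (y -23..+23), runs along x and is open at both ends
- lane_end (a point): middle of the stop block's face at bench level (mitre box x +12, y 0). Under the bed the runners leave a lane 114 mm wide (y -57..+57) for the tray; it is open at its -x end, where flared lead-in pieces 40 mm high reach to mitre box x -122, and ends at this 30 mm high stop. The tray is home when its nose edge meets this point
- tray: loose plywood catch tray, 0.2 to 0.3 kg, a scoop without a wall at its nose. Origin: centre of the underside of its pan; +x points to the open nose, z up. Pan 150 mm long (x -75..+75), 108 mm wide outside, 96 mm inside, floor 5 mm thick, side walls and rear wall (x -75..-69) 45 mm high
- tray_nose (a point): middle of the tray's open nose edge, at its underside (tray x +75). Home, the nose meets the stop under the mitre box, and 48 mm of the pan and the handle stick out from under the bed; at the start it may be up to 10 mm short of that. Stubs slide out over the nose when the tray is pitched nose down by about 40 degrees or more
- tray_handle (a point): middle of the tray's handle bar, 27 mm above the tray's underside and 116 mm behind the tray's origin (tray x -116). The bar is an upright flat wooden bar 14 mm thick (tray x), 92 mm long (tray y) and 30 mm tall, standing 34 mm clear of the tray's rear wall on two arms at y +-34 (10 mm thick, so 58 mm free between them)
- bin: scrap bin, fixed, an open sheet-steel box 200 mm (x) by 180 mm (y), walls 3 mm, 110 mm high. Origin: centre of its underside; z up
- stub_c_centre (a point): centre of a wooden stub 56 mm (its x) by 40 mm (y) by 28 mm (z), 44 g, which lies flat in the channel of the mitre box, its length along the channel: sunk between the fences, it can be taken only by its two end faces
- stub_t1_centre (a point): centre of a wooden stub 66 mm (its x) by 40 mm (y) by 28 mm (z), 52 g, which may be lying flat in the tray at the start, its length along the tray (one of stub_t1 and stub_t2 is there, the other absent)
- stub_t2_centre (a point): centre of a wooden stub 60 mm (its x) by 40 mm (y) by 28 mm (z), 47 g, which may be lying flat in the tray at the start, its length along the tray (one of stub_t1 and stub_t2 is there, the other absent)
- stub_s1_centre (a point): centre of a wooden stub 74 mm (its x) by 40 mm (y) by 28 mm (z), 58 g, lying flat on the bench on the robot's side of the mitre box (absent in some runs)
- stub_s2_centre (a point): centre of a wooden stub 62 mm (its x) by 40 mm (y) by 28 mm (z), 49 g, lying flat on the bench on the robot's side of the mitre box (absent in some runs)
- stub_s3_centre (a point): centre of a wooden stub 70 mm (its x) by 40 mm (y) by 28 mm (z), 55 g, lying flat on the bench on the robot's side of the mitre box (absent in some runs)
- stub_s4_centre (a point): centre of a wooden stub 64 mm (its x) by 40 mm (y) by 28 mm (z), 50 g, lying flat on the bench on the robot's side of the mitre box (absent in some runs)
- batten: bystander: a long batten 240 x 45 x 28 mm lying on the bench behind the mitre box, to be left alone. Origin: centre of its underside
- tape_measure: bystander: tape measure 41 x 78 mm, 64 mm high, behind the work, to be left alone. Origin: centre of its underside
- try_square: bystander: try square 100 x 173 mm, 19 mm high, behind the work, to be left alone. Origin: centre of its underside
There are look-alikes about, which are no part of the job. What is shaped like the part that bears stub_s4_centre but blue is not meant.

How it is judged:
By the outcome, as a careful person would: the job done as asked, in the order asked, and still so for the second after the job is handed in, with the robot touching nothing.
Of stub_s1, stub_s2, stub_s3, stub_s4 only 2 to 3 are there at a start; the rules pass over those that are not, and their reading is None.
Of stub_t1, stub_t2 only 1 to 1 are there at a start; the rules pass over those that are not, and their reading is None.
At some moment in a run one of stub_c, stub_s1, stub_s2, stub_s3, stub_s4 may be knocked a few centimetres aside while the robot is not near it.
It also fails if it takes over 210 s, if anything falls off the work surface, if the arm or the gripper's body presses on something with over 40 N, if the wrist force passes 120 N, or if a joint passes its speed limit or range.

## Working session

There is one attempt and no reset: what is moved stays moved. The work goes in short steps, Python scripts to look and compute and a shell command to move; the robot and the scene stay as the last step left them, time stands still between calls to the robot, and variables do not carry over. Pictures are saved under pics/ and viewed, at most 14 in all, crops included, and the job is handed in when it is done.

```bash
mkdir -p pics; ls
cat > h.py <<'E'
import numpy as np, cv2
from scipy.spatial.transform import Rotation as Ro
from cell import telemetry, eyes
def cam(n,save=None):
    c=eyes.read_camera(n); c['R']=cv2.Rodrigues(np.array(c['rvec'],float))[0]; c['t']=np.array(c['tvec'],float).ravel(); c['K']=np.array(c['K'],float)
    if save: cv2.imwrite('pics/'+save,cv2.cvtColor(c['image'],cv2.COLOR_RGB2BGR))
    return c
def ray(c,uv,z):
    uv=np.atleast_2d(np.array(uv,float)); d=np.c_[uv,np.ones(len(uv))]@np.linalg.inv(c['K']).T@c['R']
    o=-c['R'].T@c['t']; s=(z-o[2])/d[:,2]; return o+d*s[:,None]
def proj(c,p):
    q=np.atleast_2d(p)@c['R'].T+c['t']; q=q@c['K'].T; return q[:,:2]/q[:,2:]
def st():
    o=telemetry.get_obs(); print({k:np.round(o[k],4).tolist() for k in('time','eef_pos','tcp_rot','width','ft_force','finger_force')}); return o
E
python3 - <<'E'
from h import *
for n in('top','side'):
    c=cam(n,n+'0.png'); print(n,-c['R'].T@c['t'],c['R'][2],c['K'][0,0])
st()
E
```

```text
pics
top [ 0.40425431 -0.00319369  1.31949194] [ 0.19241146 -0.00259054 -0.98131092] 496.23228710838845
side [ 0.59140119 -1.17555984  0.88958619] [ 0.04723549  0.82648323 -0.56097619] 596.1205931889905
{'time': 0.1, 'eef_pos': [0.2546, -0.5705, 0.2469], 'tcp_rot': [-3.1404, 0.0001, 0.4198], 'width': 0.0874, 'ft_force': [-0.1121, 0.8549, -0.7615], 'finger_force': 0.0}
```

View pics/top0.png

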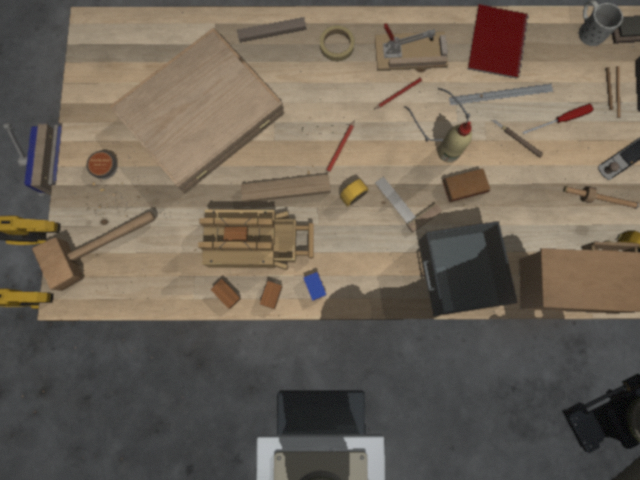

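View pics/side0.png

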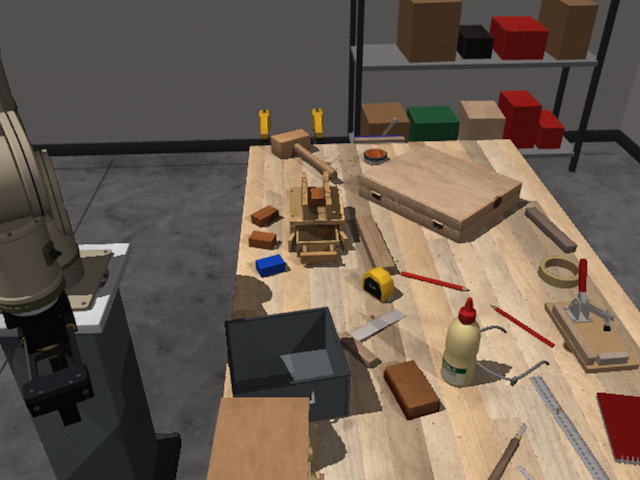

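Top: two brown stubs on the bench at (225,292) and (271,293), stub_c in the channel at (234,233), tray bar at (311,238), bin at (465,265). Could be mistaken: blue block (315,284), which is the excluded look-alike; brown block (466,184), which is bigger and behind the work; and the batten (286,187). Side shows the same, with the stubs at (265,215) and (263,240) and the blue block at (270,265). I'm choosing the two brown ones on the robot's side, next comes a close crop.

Run:
```python
from h import *
t=cam('top');s=cam('side')
a=cv2.resize(t['image'][190:320,185:345],None,fx=4.9,fy=4.5,interpolation=cv2.INTER_CUBIC)[:,:,::-1]
cv2.imwrite('pics/c1.png',a)
b=cv2.resize(s['image'][160:290,230:390],None,fx=4.9,fy=4.5,interpolation=cv2.INTER_CUBIC)[:,:,::-1]
cv2.imwrite('pics/c2.png',b)
for c,n in((t,'top'),(s,'side')):
    h=cv2.cvtColor(c['image'],cv2.COLOR_RGB2HSV)
    m=((h[...,0]<14)&(h[...,1]>130)&(h[...,2]>40)).astype(np.uint8)
    for k in cv2.findContours(m,0,2)[0]:
        if cv2.contourArea(k)<60: continue
        r=cv2.minAreaRect(k); 
        if n=='top':
            z=.09 if r[0][1]<250 else .028
            print(np.round(r[0]),cv2.contourArea(k),np.round(ray(c,r[0],z),3),np.round(ray(c,cv2.boxPoints(r),z)[:,:2],3).tolist())
        else: print(n,np.round(r[0]),cv2.contourArea(k),np.round(ray(c,r[0],.015),3))
```

```text
[270. 294.] 264.5 [[0.5   0.129 0.028]] [[0.479, 0.154], [0.534, 0.137], [0.522, 0.103], [0.467, 0.121]]
[225. 293.] 313.0 [[0.504 0.246 0.028]] [[0.513, 0.282], [0.539, 0.257], [0.494, 0.21], [0.468, 0.235]]
[235. 233.] 209.5 [[0.65  0.214 0.09 ]] [[0.666, 0.242], [0.666, 0.187], [0.635, 0.186], [0.635, 0.241]]
[100. 164.] 348.5 [[0.836 0.571 0.09 ]] [[0.864, 0.601], [0.864, 0.546], [0.807, 0.542], [0.807, 0.596]]
[339. 148.] 107.0 [[ 0.876 -0.052  0.09 ]] [[0.818, -0.018], [0.939, -0.08], [0.935, -0.087], [0.814, -0.025]]
[465. 129.] 94.5 [[ 0.928 -0.383  0.09 ]] [[0.935, -0.363], [0.948, -0.394], [0.921, -0.403], [0.908, -0.371]]
[575. 113.] 223.0 [[ 0.971 -0.677  0.09 ]] [[0.964, -0.628], [1.0, -0.722], [0.978, -0.727], [0.943, -0.633]]
[400.  92.] 63.0 [[ 1.033 -0.216  0.09 ]] [[0.999, -0.16], [1.074, -0.269], [1.068, -0.273], [0.993, -0.163]]
[498.  40.] 2951.5 [[ 1.185 -0.489  0.09 ]] [[1.103, -0.402], [1.296, -0.443], [1.27, -0.577], [1.079, -0.533]]
side [618. 427.] 1992.5 [[ 1.154 -0.513  0.015]]
side [411. 388.] 1889.5 [[ 0.802 -0.402  0.015]]
side [524. 327.] 207.5 [[ 1.075 -0.246  0.015]]
side [466. 310.] 275.0 [[ 0.965 -0.186  0.015]]
side [431. 280.] 208.5 [[ 0.91  -0.074  0.015]]
side [582. 275.] 215.5 [[ 1.275 -0.075  0.015]]
side [262. 240.] 375.0 [[0.503 0.124 0.015]]
side [325. 232.] 144.5 [[0.669 0.152 0.015]]
side [262. 215.] 288.5 [[0.501 0.25  0.015]]
side [316. 196.] 251.0 [[0.654 0.341 0.015]]
side [376. 153.] 115.5 [[0.867 0.618 0.015]]
side [531. 119.] 2662.5 [[1.482 0.868 0.015]]
side [520.  38.] 2136.5 [[1.799 1.935 0.015]]
```

View pics/c1.png

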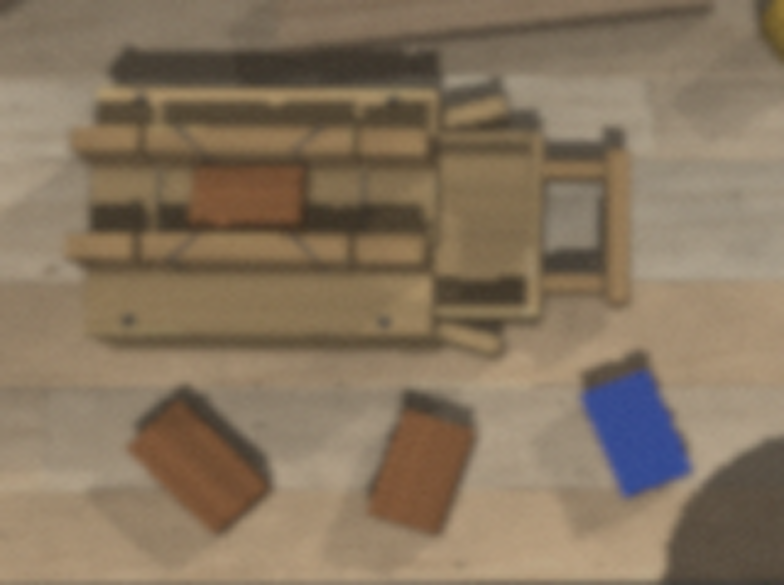

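View pics/c2.png

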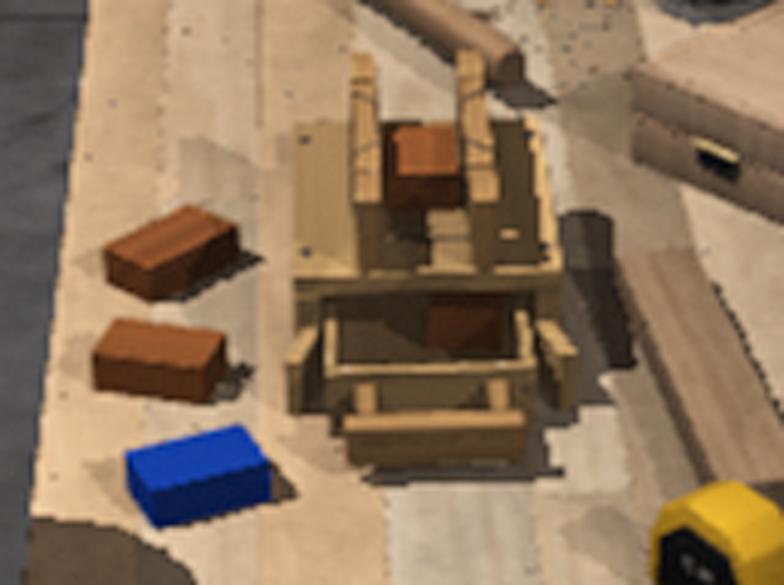

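The crops confirm it. In the top crop, brown stubs are at (200,465) and (422,470), the blue look-alike at (637,430), stub_c at (247,195) and the tray bar at (618,225). The side crop shows the tray stub at (465,322), on the far side of the tray.

Run:
```python
from h import *
c=cam('top')
def w(pts,z,crop=True):
    p=np.array(pts,float)
    if crop: p=p/[4.9,4.5]+[185,190]
    return np.round(ray(c,p,z)[:,:2],3).tolist()
print('bed corners robot side L,R, farR',w([(88,335),(435,340),(438,90)],.076))
print('bar L/R mid, ends',w([(607,225),(632,225),(619,150),(619,302)],.042))
print('tray rear wall corners',w([(541,132),(541,318)],.045))
print('fence tops', w([(72,128),(430,128),(428,265),(68,262)],.124))
print('stub c',w([(190,163),(303,165),(303,225),(190,225)],.104))
# bin: dark region
h=cv2.cvtColor(c['image'],cv2.COLOR_RGB2HSV)
cv2.imwrite('pics/c3.png',cv2.resize(c['image'][170:330,390:640],None,fx=3.2,fy=3.2,interpolation=cv2.INTER_CUBIC)[:,:,::-1])
```

```text
bed corners robot side L,R, farR [[0.572, 0.295], [0.569, 0.116], [0.713, 0.117]]
bar L/R mid, ends [[0.64, 0.029], [0.64, 0.015], [0.685, 0.022], [0.595, 0.022]]
tray rear wall corners [[0.695, 0.064], [0.586, 0.063]]
fence tops [[0.68, 0.296], [0.68, 0.116], [0.604, 0.116], [0.606, 0.295]]
stub c [[0.665, 0.24], [0.664, 0.182], [0.63, 0.182], [0.63, 0.239]]
```

View pics/c3.png

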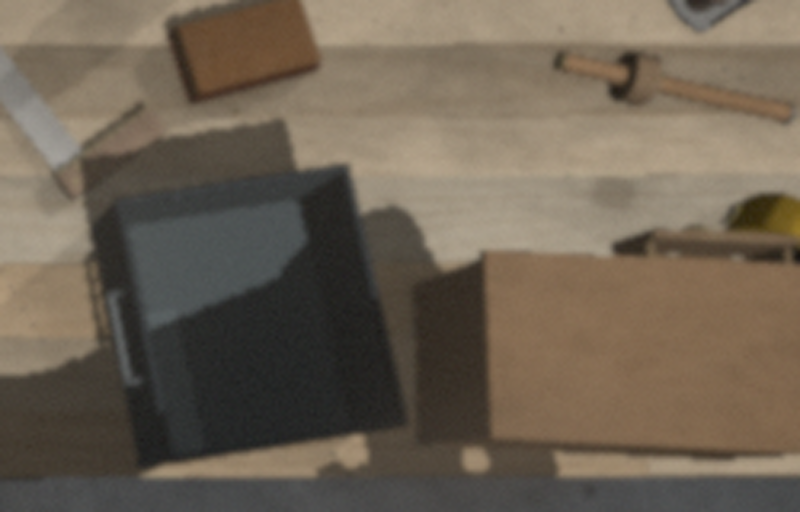

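The bin's rim corners in the crop are about (95,210), (350,165), (405,425) and (140,465), with a taller carton to its right from (415,280). The measurements fit: the bed reads 179 x 143 mm at 90° yaw, the lane runs along world y, and the bar is at (0.640, 0.022). Next I hook the bar with the jaws open and let them close, which keeps the hand clear of the fences.

```bash
python3 -m jog '[[1,0.05,-0.03,0,0,0,5],[1,0.11,-0.065,0,0,0,10],[1,0.16,-0.1,0,0,0,15],[1,0.21,-0.13,0,0,0,20],[1,0.27,-0.165,0,0,0,24.05],[1,0.32,-0.2,0,0,0,24.05],[1,0.375,-0.23,0,0,0,24.05],[1,0.43,-0.265,0,0,0,24.05]]'
python3 - <<'E'
from h import *
st(); c=cam('top')
print('bin',np.round(ray(c,np.array([(95,210),(350,165),(405,425),(140,465)])/3.2+[390,170],.11)[:,:2],3).tolist())
print('blue',np.round(ray(c,np.array([(585,390),(650,370),(690,470),(627,497)])/[4.9,4.5]+[185,190],.028)[:,:2],3).tolist())
print('carton',np.round(ray(c,np.array([(487,252),(490,440)])/3.2+[390,170],.2)[:,:2],3).tolist())
E
```

```text
time: 1.25
eef_pos: [0.535, -0.1598, 0.2477]
tcp_rot: [3.141, -0.0, -0.0]
ft_force: [0.8, -0.6, -0.6]
width: 0.0875
finger_force: 0.0
{'time': 1.25, 'eef_pos': [0.535, -0.1598, 0.2477], 'tcp_rot': [3.1412, -0.0005, -0.0004], 'width': 0.0875, 'ft_force': [0.7584, -0.5895, -0.6303], 'finger_force': 0.0}
bin [[0.638, -0.248], [0.673, -0.449], [0.471, -0.476], [0.442, -0.274]]
blue [[0.546, 0.041], [0.557, 0.006], [0.499, -0.015], [0.484, 0.018]]
carton [[0.589, -0.509], [0.456, -0.499]]
```

```bash
python3 -m jog '[[1,0.04,-0.06,0,0,0,0],[1,0.075,-0.11,0,0,0,0],[1,0.105,-0.155,0.03,0,0,0],[1,0.105,-0.155,0.09,0,0,0],[1,0.105,-0.155,0.14,0,0,0],[1,0.105,-0.155,0.14,0,0,0],[1,0.105,-0.155,0.14,0,0,0]]'
python3 - <<'E'
from h import *
a=cam('top'); b=cam('side')
i=np.hstack([cv2.resize(a['image'][190:320,220:350],(400,400)),cv2.resize(b['image'][170:300,250:380],(400,400))])
cv2.imwrite('pics/h1.png',i[:,:,::-1])
E
```

```text
time: 2.17
eef_pos: [0.6403, -0.0065, 0.1099]
tcp_rot: [-3.142, -0.003, -0.0]
ft_force: [0.5, 0.2, 0.6]
width: 0.0871
finger_force: 0.0
```

View pics/h1.png

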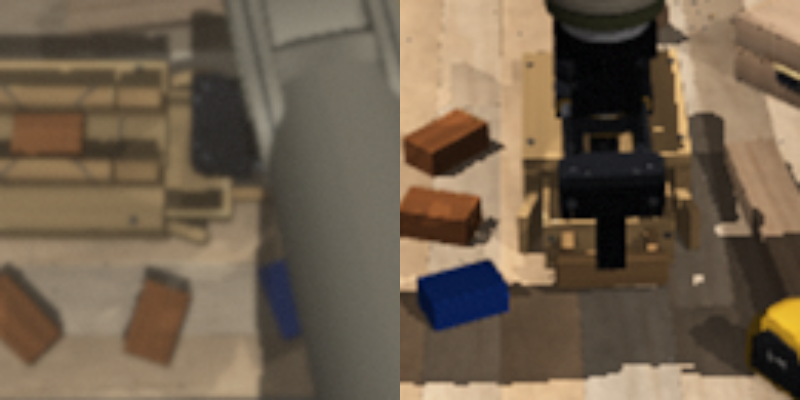

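The hand sits centred over the bar, with the outer finger at (612,240) in the side half of the picture. I lower it and close.

```bash
python3 -m jog '[[1,0,0,0.03,0,0,0],[1,0,0,0.055,0,0,0],[1,0,0,0.075,0,0,0],[1,0,0,0.075,0,0,0]]'; python3 -m jog '[[-1,0,0,0,0,0,0],[-1,0,0,0,0,0,0],[-1,0,0,0,0,0,0],[-1,0,0,0,0,0,0],[-1,0,0,0,0,0,0],[-1,0,0,0,0,0,0],[-1,0,0,0,0,0,0],[-1,0,0,0,0,0,0]]'
```

```text
time: 2.78
eef_pos: [0.6388, -0.0066, 0.0322]
tcp_rot: [3.141, 0.001, -0.0]
ft_force: [0.8, 0.4, -0.2]
width: 0.087
finger_force: 0.0
time: 3.78
eef_pos: [0.6391, -0.0065, 0.0325]
tcp_rot: [3.142, 0.0, 0.0]
ft_force: [0.6, 1.3, 0.3]
width: 0.0151
finger_force: 0.9
```

```bash
python3 -m jog '[[-1,0,0.01,0,0,0,0],[-1,0,0.03,0,0,0,0],[-1,0,0.05,0,0,0,0],[-1,0,0.07,0,0,0,0],[-1,0,0.09,0,0,0,0],[-1,0,0.11,0,0,0,0],[-1,0,0.122,0,0,0,0],[-1,0,0.122,0,0,0,0]]';  python3 -m jog '[[-0.2,0,0,0,0,0,0],[-0.2,0,0,0,0,0,0],[-0.2,0,0,-0.04,0,0,0],[-0.2,0,0,-0.09,0,0,0],[0,0,-0.05,-0.14,0,0,0],[1,0,-0.1,-0.19,0,0,0],[1,-0.05,-0.15,-0.19,0,0,0],[1,-0.05,-0.15,-0.19,0,0,0]]'
python3 - <<'E'
from h import *
a=cam('top'); b=cam('side')
i=np.hstack([cv2.resize(a['image'][190:320,200:360],(400,325)),cv2.resize(b['image'][170:330,220:390],(400,325))])
cv2.imwrite('pics/h2.png',i[:,:,::-1])
E
```

```text
time: 4.78
eef_pos: [0.639, -0.1305, 0.0325]
tcp_rot: [3.14, 0.0, -0.002]
ft_force: [-0.3, -1.0, 0.1]
width: 0.0141
finger_force: 30.0
time: 5.78
eef_pos: [0.5876, 0.0265, 0.2239]
tcp_rot: [-3.141, -0.001, 0.006]
ft_force: [1.0, -0.1, 0.4]
width: 0.0657
finger_force: 0.0
```

View pics/h2.png

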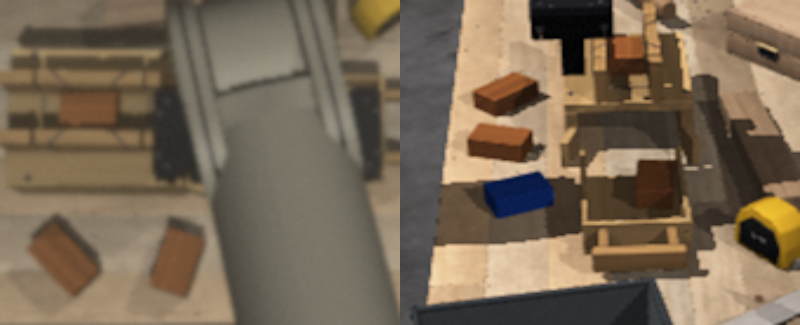

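Side half: the tray is out with its stub at (655,185), and the other stubs have not moved. Next is stub_c.

```bash
python3 -m jog '[[1,0.015,-0.05,0,0,0,0],[1,0.035,-0.11,0,0,0,0],[1,0.055,-0.16,0,0,0,0],[1,0.055,-0.184,0.03,0,0,0],[1,0.055,-0.184,0.07,0,0,0],[1,0.055,-0.184,0.1,0,0,0],[1,0.055,-0.184,0.118,0,0,0],[1,0.055,-0.184,0.118,0,0,0]]'; python3 -m jog '[[-1,0,0,0,0,0,0],[-1,0,0,0,0,0,0],[-1,0,0,0,0,0,0],[-1,0,0,0,0,0,0],[-1,0,0,0,0,0,0]]'
python3 - <<'E'
from h import *
b=cam('side');a=cam('top')
i=np.hstack([cv2.resize(a['image'][190:320,200:360],(400,325)),cv2.resize(b['image'][170:330,220:390],(400,325))])
cv2.imwrite('pics/h3.png',i[:,:,::-1])
for c,n in((b,'side'),(a,'top')):
    h=cv2.cvtColor(c['image'],cv2.COLOR_RGB2HSV)
    m=((h[...,0]<14)&(h[...,1]>130)&(h[...,2]>30)).astype(np.uint8)
    for k in cv2.findContours(m,0,2)[0]:
        r=cv2.minAreaRect(k)
        if cv2.contourArea(k)<60 or not(200<r[0][0]<345 and 180<r[0][1]<310): continue
        print(n,np.round(r[0]),cv2.contourArea(k),np.round(ray(c,r[0],.02 if n=='side' else .03),3),cv2.boundingRect(k))
E
```

```text
time: 6.88
eef_pos: [0.6448, 0.2043, 0.1037]
tcp_rot: [3.141, 0.0, -0.002]
ft_force: [-0.2, 0.7, 0.1]
width: 0.0871
finger_force: 0.0
time: 7.5
eef_pos: [0.6442, 0.2057, 0.1048]
tcp_rot: [-3.141, -0.0, 0.0]
ft_force: [-0.8, -0.1, 1.5]
width: 0.0557
finger_force: 30.0
side [328. 260.] 354.5 [[0.669 0.017 0.02 ]] (320, 248, 17, 25)
side [262. 240.] 372.5 [[0.504 0.116 0.02 ]] (249, 231, 27, 19)
side [265. 216.] 348.5 [[0.508 0.233 0.02 ]] (251, 206, 28, 21)
top [223. 295.] 136.0 [[0.499 0.251 0.03 ]] (213, 283, 19, 24)
```

Stub_c is gripped at 55.7 mm, which matches its 56 mm length. I carry it into the tray's near rear corner.

```bash
python3 -m jog '[[-1,0,0,-0.03,0,0,0],[-1,0,0,-0.06,0,0,0],[-1,0,0.02,-0.07,0,0,0],[-1,-0.01,0.07,-0.07,0,0,0],[-1,-0.02,0.12,-0.07,0,0,0],[-1,-0.03,0.17,-0.07,0,0,0],[-1,-0.03,0.22,-0.05,0,0,0],[-1,-0.03,0.239,0.0,0,0,0]]'; python3 -m jog '[[-1,0,0,0,0,0,0],[-1,0,0,0.03,0,0,0],[-1,0,0,0.055,0,0,0],[-1,0,0,0.066,0,0,0],[-1,0,0,0.067,0,0,0]]'
python3 - <<'E'
from h import *
b=cam('side');cv2.imwrite('pics/h3.png',cv2.resize(b['image'][190:310,220:380],None,fx=4,fy=4)[:,:,::-1])
print(ray(b,[(328,273)],.005),ray(b,[(328,248)],.033))
E
```

```text
time: 8.6
eef_pos: [0.6147, -0.0399, 0.1051]
tcp_rot: [3.139, -0.004, -0.006]
ft_force: [-0.4, 0.5, -0.9]
width: 0.0557
finger_force: 30.0
time: 9.22
eef_pos: [0.6143, -0.0327, 0.0381]
tcp_rot: [-3.141, -0.0, 0.001]
ft_force: [0.2, -0.1, -0.0]
width: 0.0555
finger_force: 30.0
[[ 0.66730683 -0.01655692  0.005     ]] [[0.67152408 0.05002001 0.033     ]]
```

View pics/h3.png

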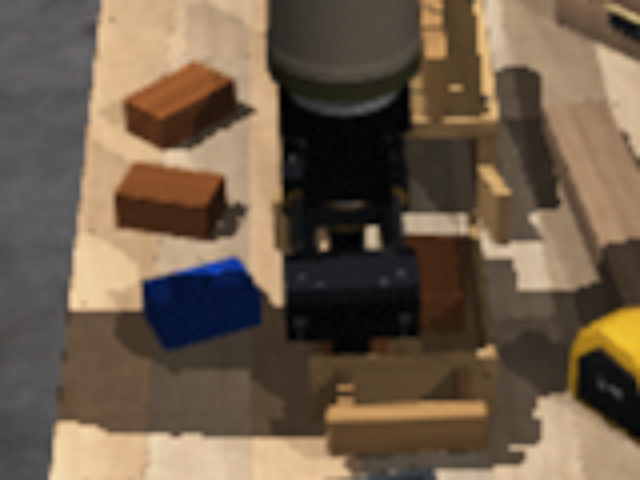

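Stub_c is down in the tray, and t spans y -0.017 to 0.050, so it is the 66 mm one. I release and move over the near bench stub.

```bash
python3 -m jog '[[0.45,0,0,0,0,0,0],[0.45,0,0,0,0,0,0],[0.45,0,0,-0.04,0,0,0],[0.6,0,0,-0.09,0,0,0],[1,-0.02,-0.04,-0.11,0,0,-10],[1,-0.05,-0.08,-0.11,0,0,-20],[1,-0.08,-0.12,-0.11,0,0,-30],[1,-0.112,-0.159,-0.11,0,0,-40]]'; python3 -m jog '[[1,0,0,0,0,0,-10],[1,0,0,0,0,0,-20],[1,0,0,0,0,0,-30],[1,0,0,0,0,0,-33],[1,0,0,0,0,0,-33]]'
python3 - <<'E'
from h import *
b=cam('side');a=cam('top')
i=np.hstack([cv2.resize(a['image'][190:320,200:360],(400,325)),cv2.resize(b['image'][170:330,220:390],(400,325))])
cv2.imwrite('pics/h4.png',i[:,:,::-1])
for c,n in((b,'side'),(a,'top')):
    h=cv2.cvtColor(c['image'],cv2.COLOR_RGB2HSV)
    m=((h[...,0]<14)&(h[...,1]>130)&(h[...,2]>30)).astype(np.uint8)
    for k in cv2.findContours(m,0,2)[0]:
        r=cv2.minAreaRect(k)
        if cv2.contourArea(k)<60 or not(200<r[0][0]<345 and 180<r[0][1]<310): continue
        print(n,np.round(r[0]),cv2.contourArea(k),np.round(ray(c,r[0],.02 if n=='side' else .03),3),cv2.boundingRect(k))
E
```

```text
time: 10.28
eef_pos: [0.5013, 0.1268, 0.1482]
tcp_rot: [3.141, -0.001, 0.704]
ft_force: [1.2, 1.2, 0.0]
width: 0.0864
finger_force: 0.0
time: 10.9
eef_pos: [0.5022, 0.1255, 0.1479]
tcp_rot: [3.141, -0.0, 1.274]
ft_force: [-1.5, -0.2, -0.1]
width: 0.0872
finger_force: 0.0
side [308. 270.] 230.5 [[ 0.619 -0.021  0.02 ]] (300, 262, 18, 17)
side [328. 260.] 348.0 [[0.668 0.015 0.02 ]] (319, 249, 18, 24)
side [262. 240.] 371.5 [[0.504 0.117 0.02 ]] (249, 231, 27, 19)
side [265. 216.] 348.0 [[0.508 0.234 0.02 ]] (251, 206, 28, 21)
top [332. 250.] 231.0 [[ 0.617 -0.032  0.03 ]] (322, 243, 21, 14)
top [312. 232.] 263.0 [[0.666 0.021 0.03 ]] (301, 224, 23, 16)
```

View pics/h4.png

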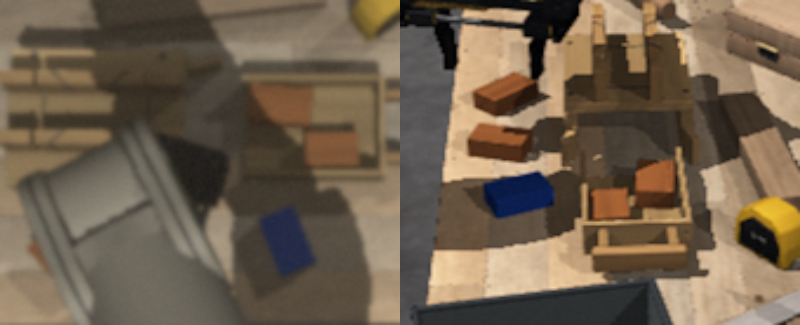

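Side half: c and t are in the tray at (610,203) and (655,185), and both bench stubs are where they were. I grasp the near one.

```bash
python3 -m jog '[[1,0,0,0.04,0,0,0],[1,0,0,0.08,0,0,0],[1,0,0,0.1,0,0,0],[1,0,0,0.108,0,0,0],[1,0,0,0.108,0,0,0]]'; python3 -m jog '[[-1,0,0,0,0,0,0],[-1,0,0,0,0,0,0],[-1,0,0,0,0,0,0],[-1,0,0,0,0,0,0],[-1,0,0,-0.02,0,0,0],[-1,0,0,-0.06,0,0,0],[-1,0,0,-0.09,0,0,0],[-1,0,0,-0.09,0,0,0]]'
```

```text
time: 11.62
eef_pos: [0.5025, 0.1258, 0.0401]
tcp_rot: [3.141, -0.0, 1.274]
ft_force: [-0.1, 0.1, 0.3]
width: 0.0874
finger_force: 0.0
time: 12.62
eef_pos: [0.5036, 0.1262, 0.1328]
tcp_rot: [3.137, -0.002, 1.274]
ft_force: [0.3, 0.4, -0.4]
width: 0.0635
finger_force: 30.0
```

Width 63.5 mm makes it s4 (64 mm). The hand can't set it down in the front of the tray without touching the fence ends, so I lay it on stub_c.

```bash
python3 -m jog '[[-1,-0.02,0.02,0,0,0,10],[-1,-0.04,0.045,0,0,0,20],[-1,-0.06,0.07,0,0,0,30],[-1,-0.075,0.1,0,0,0,40],[-1,-0.09,0.125,0,0,0,50],[-1,-0.1073,0.1492,0,0,0,60],[-1,-0.1073,0.1492,0,0,0,70],[-1,-0.1073,0.1492,0,0,0,73]]'; python3 -m jog '[[-1,0,0,0,0,0,0],[-1,0,0,0.03,0,0,0],[-1,0,0,0.05,0,0,0],[-1,0,0,0.056,0,0,0],[-1,0,0,0.057,0,0,0],[-1,0,0,0.057,0,0,0]]'
```

```text
time: 13.62
eef_pos: [0.613, -0.0208, 0.129]
tcp_rot: [-3.141, 0.001, -0.004]
ft_force: [0.5, 0.1, 0.3]
width: 0.064
finger_force: 30.0
time: 14.38
eef_pos: [0.6158, -0.0206, 0.0747]
tcp_rot: [-3.142, -0.005, 0.001]
ft_force: [3.8, 0.1, 11.2]
width: 0.0636
finger_force: 30.0
```

```bash
python3 -m jog '[[0.65,0,0,-0.001,0,0,0],[0.65,0,0,-0.001,0,0,0],[0.65,0,0,-0.04,0,0,0],[0.65,0,0,-0.08,0,0,0],[-0.11,0,-0.02,-0.08,0,0,-10],[-0.11,0.01,-0.05,-0.08,0,0,-20],[-0.11,0.02,-0.075,-0.08,0,0,-30],[-0.11,0.026,-0.09,-0.08,0,0,-40]]'; python3 -m jog '[[-0.11,0,0,0,0,0,-10],[-0.11,0,0,0,0,0,-20],[-0.11,0,0,0,0,0,-30],[-0.11,0,0,0,0,0,-40],[-0.11,0,0,0,0,0,-50],[-0.11,0,0,0,0,0,-50]]'
python3 - <<'E'
from h import *
st();b=cam('side');a=cam('top')
i=np.hstack([cv2.resize(a['image'][190:320,200:360],(400,325)),cv2.resize(b['image'][170:330,220:390],(400,325))])
cv2.imwrite('pics/h5.png',i[:,:,::-1])
E
```

```text
time: 15.38
eef_pos: [0.6391, 0.071, 0.152]
tcp_rot: [-3.141, 0.001, 0.706]
ft_force: [-0.0, 0.2, 0.2]
width: 0.0425
finger_force: 0.0
time: 16.12
eef_pos: [0.6391, 0.0692, 0.1519]
tcp_rot: [-3.14, -0.0, 1.57]
ft_force: [-0.6, 0.3, 0.7]
width: 0.0386
finger_force: 0.0
{'time': 16.125, 'eef_pos': [0.6391, 0.0692, 0.1519], 'tcp_rot': [-3.1404, -0.0002, 1.5699], 'width': 0.0386, 'ft_force': [-0.5602, 0.2633, 0.737], 'finger_force': 0.0}
```

View pics/h5.png

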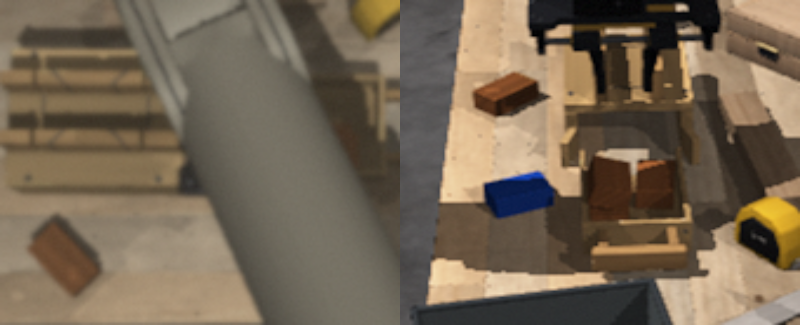

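s4 lies on c at (610,185), with t beside it. Now I sweep both columns to the rear wall.

```bash
python3 -m jog '[[-0.11,0,0,0.04,0,0,0],[-0.11,0,0,0.08,0,0,0],[-0.11,0,0,0.105,0,0,0],[-0.11,0,0,0.116,0,0,0],[-0.11,-0.01,0,0.116,0,0,0],[-0.11,-0.02,0,0.116,0,0,0],[-0.11,-0.03,0,0.116,0,0,0],[-0.11,-0.04,0,0.116,0,0,0]]'; python3 -m jog '[[-0.11,-0.01,0,0,0,0,0],[-0.11,-0.02,0,0,0,0,0],[-0.11,-0.028,0,0,0,0,0],[-0.11,-0.034,0,0,0,0,0],[-0.11,-0.034,0,0,0,0,0],[-0.11,-0.034,0,0,0,0,0]]'
```

```text
time: 17.23
eef_pos: [0.6398, 0.0283, 0.0372]
tcp_rot: [3.141, 0.0, 1.57]
ft_force: [-0.1, 0.5, 0.6]
width: 0.0391
finger_force: 0.2
time: 17.98
eef_pos: [0.6393, -0.0046, 0.0365]
tcp_rot: [-3.141, 0.0, 1.571]
ft_force: [0.3, 0.3, 0.9]
width: 0.0389
finger_force: 0.0
```

```bash
python3 -m jog '[[-0.11,0.01,0,-0.03,0,0,0],[-0.11,0.01,0,-0.08,0,0,0],[0,0.02,-0.01,-0.13,0,0,0],[1,0.06,-0.04,-0.14,0,0,-10],[1,0.11,-0.07,-0.14,0,0,-20],[1,0.16,-0.1,-0.14,0,0,-30],[1,0.21,-0.12,-0.14,0,0,-40],[1,0.2476,-0.1353,-0.14,0,0,-46]]'
python3 - <<'E'
from h import *
b=cam('side');a=cam('top')
cv2.imwrite('pics/h6.png',np.hstack([cv2.resize(a['image'][190:320,200:360],(400,325)),cv2.resize(b['image'][170:330,220:390],(400,325))])[:,:,::-1])
h=cv2.cvtColor(b['image'],cv2.COLOR_RGB2HSV)
m=((h[...,0]<14)&(h[...,1]>130)&(h[...,2]>30)).astype(np.uint8)
for k in cv2.findContours(m,0,2)[0]:
    r=cv2.minAreaRect(k)
    if cv2.contourArea(k)<60 or not(200<r[0][0]<345 and 180<r[0][1]<310): continue
    kk=k[:,0]; e=[kk[kk[:,0].argmin()],kk[kk[:,0].argmax()],kk[kk[:,1].argmin()],kk[kk[:,1].argmax()]]
    print(np.round(r[0]),cv2.contourArea(k),[x.tolist() for x in e],np.round(ray(b,e,.028)[:,:2],3).tolist(),np.round(ray(b,e[3:],0)[:,:2],3).tolist())
E
```

```text
time: 18.98
eef_pos: [0.5026, 0.2453, 0.1768]
tcp_rot: [3.141, 0.0, 2.38]
ft_force: [0.9, -0.1, -0.5]
width: 0.0837
finger_force: 0.0
[331. 271.] 187.0 [[322, 274], [340, 276], [325, 265], [323, 277]] [[0.651, -0.05], [0.693, -0.06], [0.66, -0.014], [0.653, -0.061]] [[0.655, -0.025]]
[310. 265.] 417.0 [[299, 263], [320, 274], [302, 253], [301, 278]] [[0.597, -0.002], [0.646, -0.049], [0.606, 0.039], [0.601, -0.062]] [[0.601, -0.026]]
[264. 216.] 347.5 [[251, 215], [278, 217], [267, 206], [259, 226]] [[0.471, 0.228], [0.545, 0.213], [0.514, 0.274], [0.495, 0.171]] [[0.492, 0.215]]
```

View pics/h6.png

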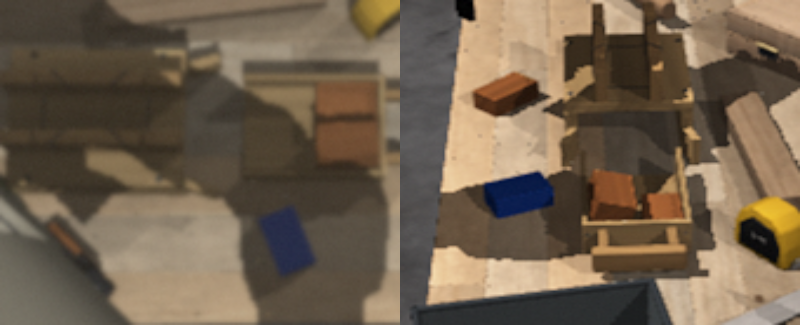

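The tray stubs are at the rear, at (345,125) in the top half. The last bench stub is unmoved at (505,92) in the side half. I grasp it.

```bash
python3 -m jog '[[1,0,0,0.05,0,0,0],[1,0,0,0.1,0,0,0],[1,0,0,0.13,0,0,0],[1,0,0,0.137,0,0,0],[1,0,0,0.137,0,0,0]]'; python3 -m jog '[[-1,0,0,0,0,0,0],[-1,0,0,0,0,0,0],[-1,0,0,0,0,0,0],[-1,0,0,0,0,0,0],[-1,0,0,-0.02,0,0,0],[-1,0,0,-0.06,0,0,0],[-1,0,0,-0.11,0,0,0],[-1,0,0,-0.11,0,0,0]]'
```

```text
time: 19.7
eef_pos: [0.5045, 0.243, 0.0401]
tcp_rot: [3.141, 0.0, 2.373]
ft_force: [-0.2, 0.1, 0.4]
width: 0.0867
finger_force: 0.0
time: 20.7
eef_pos: [0.5056, 0.2444, 0.1542]
tcp_rot: [3.136, 0.003, 2.374]
ft_force: [0.7, -0.3, 0.2]
width: 0.0697
finger_force: 30.0
```

```bash
python3 -m jog '[[-1,-0.01,0,-0.03,0,0,0],[-1,-0.06,-0.017,-0.03,0,0,-10],[-1,-0.11,-0.031,-0.03,0,0,-20],[-1,-0.16,-0.044,-0.03,0,0,-30],[-1,-0.21,-0.058,-0.03,0,0,-40],[-1,-0.26,-0.072,-0.03,0,0,-44],[-1,-0.3046,-0.0845,0,0,0,-44],[-1,-0.3046,-0.0845,0.02,0,0,-44]]'; python3 -m jog '[[-1,0,0,0,0,0,0],[-1,0,0,0,0,0,0]]'; python3 -c "
from h import *
st()"
```

```text
time: 21.7
eef_pos: [0.665, -0.0345, 0.1272]
tcp_rot: [-3.14, -0.002, 3.135]
ft_force: [-1.4, 0.5, -0.1]
width: 0.0697
finger_force: 30.0
time: 21.95
eef_pos: [0.6644, -0.0276, 0.1307]
tcp_rot: [3.141, 0.001, -3.139]
ft_force: [-0.3, 0.4, -0.4]
width: 0.0695
finger_force: 30.0
{'time': 21.95, 'eef_pos': [0.6644, -0.0276, 0.1307], 'tcp_rot': [3.1411, 0.0009, -3.1393], 'width': 0.0695, 'ft_force': [-0.3048, 0.4148, -0.3755], 'finger_force': 29.9987}
```

```bash
python3 -m jog '[[-1,0,0,0.03,0,0,0],[-1,0,0,0.05,0,0,0],[-1,0,0,0.055,0,0,0],[-1,0,0,0.055,0,0,0],[0.75,0,0,0.054,0,0,0],[0.75,0,0,0.054,0,0,0],[0.75,0,0,0.02,0,0,0],[0.75,0,0,-0.03,0,0,0]]'; python3 -m jog '[[1,0.02,-0.04,-0.02,0,0,10],[1,0.04,-0.08,-0.02,0,0,20],[1,0.06,-0.12,-0.02,0,0,30],[1,0.08,-0.12,-0.02,0,0,40]]'
python3 - <<'E'
from h import *
b=cam('side');a=cam('top')
cv2.imwrite('pics/h7.png',np.hstack([cv2.resize(a['image'][190:320,200:360],(400,325)),cv2.resize(b['image'][200:320,260:390],(400,369))[:325]])[:,:,::-1])
E
```

```text
time: 22.95
eef_pos: [0.6638, -0.0296, 0.1597]
tcp_rot: [3.141, -0.002, -3.142]
ft_force: [1.0, -0.1, 0.7]
width: 0.0762
finger_force: 0.0
time: 23.45
eef_pos: [0.5836, -0.1539, 0.1797]
tcp_rot: [-3.141, 0.001, 2.432]
ft_force: [-0.0, 0.0, 0.7]
width: 0.0868
finger_force: 0.0
```

View pics/h7.png

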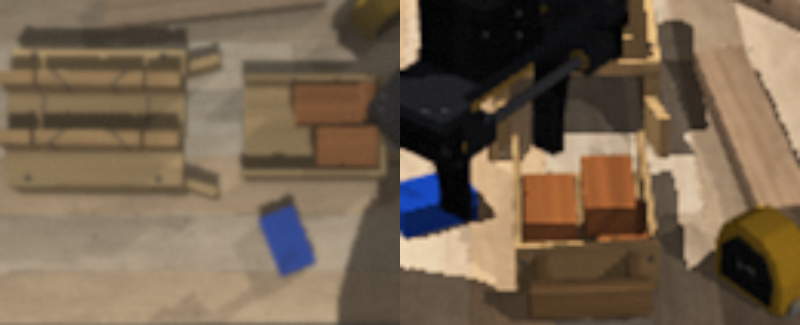

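All four stubs are in the tray as two stacks, at (335,100) and (347,147) in the top half. Now I turn the hand and take the handle.

```bash
python3 -m jog '[[0,-0.01,0.02,0,0,0,10],[0,-0.02,0.04,0,0,0,20],[-0.2,-0.0274,0.0535,0,0,0,30],[-0.2,-0.0274,0.0535,0,0,0,40],[-0.2,-0.0274,0.0535,0,0,0,50],[-0.2,-0.0274,0.0535,0,0,0,60],[-0.2,-0.0274,0.0535,0,0,0,70],[-0.2,-0.0274,0.0535,0,0,0,80]]'; python3 -m jog '[[-0.2,0,0,0,0,0,10],[-0.2,0,0,0,0,0,20],[-0.2,0,0,0,0,0,30],[-0.2,0,0,0,0,0,40],[-0.2,0,0,0,0,0,50],[-0.2,0,0,0,0,0,60],[-0.2,0,0,0,0,0,60],[-0.2,0,0,0,0,0,60]]'
python3 - <<'E'
from h import *
o=st(); print(np.round(o['joint_pos'],2))
E
```

```text
time: 24.55
eef_pos: [0.6407, -0.1249, 0.1798]
tcp_rot: [3.141, -0.0, 1.047]
ft_force: [-0.8, -0.5, -0.3]
width: 0.0349
finger_force: 0.0
time: 25.55
eef_pos: [0.6403, -0.1254, 0.1796]
tcp_rot: [3.142, -0.0, 0.007]
ft_force: [-0.1, -0.2, -0.3]
width: 0.0347
finger_force: 0.0
{'time': 25.55, 'eef_pos': [0.6403, -0.1254, 0.1796], 'tcp_rot': [3.1416, -0.0001, 0.0066], 'width': 0.0347, 'ft_force': [-0.0663, -0.1794, -0.2533], 'finger_force': 0.0}
[ 0.48  0.48 -0.48  1.45  0.22  1.27 -1.59]
```

```bash
python3 -m jog '[[-0.2,0,0.005,0.04,0,0,0],[-0.2,0,0.005,0.09,0,0,0],[-0.2,0,0.005,0.13,0,0,0],[-0.2,0,0.005,0.1465,0,0,0],[-0.2,0,0.005,0.1465,0,0,0],[-1,0,0.005,0.1465,0,0,0],[-1,0,0.005,0.1465,0,0,0],[-1,0,0.005,0.1465,0,0,0]]'; python3 -m jog '[[-1,0,0,0,0,0,0],[-1,0,0,0,0,0,0],[-1,0,0,-0.005,0,0,0],[-1,0,0,-0.01,0,0,0],[-1,0,0,-0.015,0,0,0],[-1,0,0,-0.02,0,0,0],[-1,0,0,-0.02,0,0,0]]'
python3 - <<'E'
from h import *
o=st(); print(np.round(o['moment'],3))
b=cam('side','lift.png')
E
```

```text
time: 26.55
eef_pos: [0.6406, -0.131, 0.0342]
tcp_rot: [3.141, -0.002, 0.0]
ft_force: [-0.6, 0.4, 4.3]
width: 0.0137
finger_force: 30.0
time: 27.42
eef_pos: [0.6401, -0.1312, 0.0535]
tcp_rot: [3.141, -0.001, -0.0]
ft_force: [1.0, 0.1, -4.1]
width: 0.0138
finger_force: 30.1
{'time': 27.425, 'eef_pos': [0.6401, -0.1312, 0.0535], 'tcp_rot': [3.1413, -0.0007, -0.0], 'width': 0.0138, 'ft_force': [1.0243, 0.0628, -4.1495], 'finger_force': 30.1004}
[-0.317 -0.005 -0.008]
```

```bash
python3 -m jog '[[-1,0,0,-0.02,4,0,0],[-1,0,0,-0.04,8,0,0],[-1,0,0,-0.06,12,0,0],[-1,0,0,-0.09,15,0,0],[-1,0,0,-0.12,15,0,0],[-1,0,0,-0.16,15,0,0],[-1,0,0,-0.2,15,0,0],[-1,0,0,-0.2,15,0,0]]'
python3 - <<'E'
from h import *
o=st(); print(np.round(o['moment'],3),np.round(o['joint_pos'],2))
b=cam('side');cv2.imwrite('pics/h8.png',cv2.resize(b['image'][120:330,210:420],(600,600))[:,:,::-1])
E
```

```text
time: 28.48
eef_pos: [0.6413, -0.1311, 0.2563]
tcp_rot: [-2.882, -0.006, 0.0]
ft_force: [0.6, 0.4, -3.8]
width: 0.0139
finger_force: 30.0
{'time': 28.475, 'eef_pos': [0.6413, -0.1311, 0.2563], 'tcp_rot': [-2.8816, -0.0056, 0.0001], 'width': 0.0139, 'ft_force': [0.6442, 0.3971, -3.7622], 'finger_force': 30.0193}
[-0.837  0.026 -0.045] [ 0.64  0.5  -0.57  1.29  0.    1.45 -1.44]
```

View pics/h8.png

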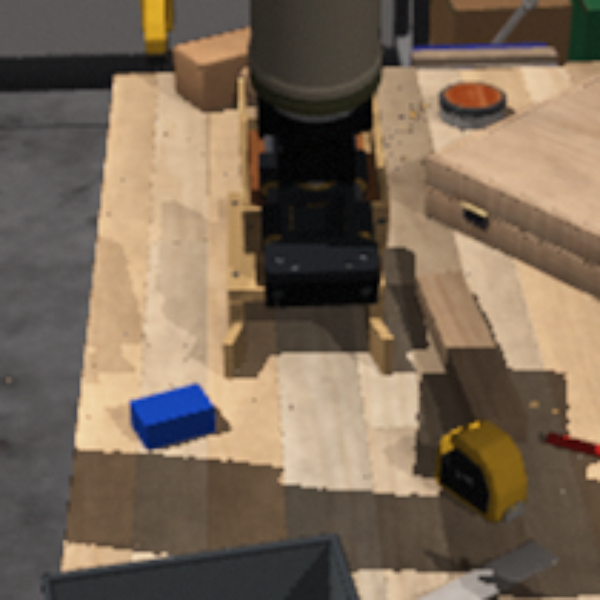

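The loaded tray hangs level from the hand above the bench, with its side walls visible either side of the arm and a stub at (253,160). The wrist force of about 4 N fits tray plus stubs. Next I compute the carry and tip.

Run:
```python
from h import *
R0=Ro.from_euler('xyz',[np.pi,0,0])*Ro.from_rotvec([np.radians(15),0,0])
p0=np.array([.640,-.1305,.256]); T=np.array([.679,-.440,.33])
d=T-p0; print('shift',np.round(R0.inv().apply(d),3),'turn/deg of yaw',np.round(R0.inv().apply([0,0,1]),4))
R1=Ro.from_euler('z',58,degrees=True)*R0
print(np.round(R1.as_euler('xyz'),3), 'down30 in tool', np.round((R1).inv().apply([0,0,-.03]),4))
```

```text
shift [ 0.039  0.28  -0.152] turn/deg of yaw [ 0.     -0.2588 -0.9659]
[-2.88   0.     1.012] down30 in tool [0.     0.0078 0.029 ]
```

```bash
python3 -m jog '[[-1,0.002,0.014,-0.008,0,-0.4,-1.5],[-1,0.006,0.042,-0.023,0,-1.2,-4.4],[-1,0.012,0.084,-0.046,0,-2.3,-8.7],[-1,0.02,0.134,-0.073,0,-3.7,-13.9],[-1,0.027,0.188,-0.102,0,-5.2,-19.4],[-1,0.033,0.236,-0.128,0,-6.5,-24.4],[-1,0.037,0.266,-0.144,0,-7.4,-27.6],[-1,0.039,0.28,-0.152,0,-7.8,-29]]'; python3 -m jog '[[-1,0,0,0,0,-1.2,-4.3],[-1,0,0,0,0,-2.6,-9.7],[-1,0,0,0,0,-4.2,-15.5],[-1,0,0,0,0,-5.7,-21.2],[-1,0,0,0,0,-6.7,-25],[-1,0,0,0,0,-7.2,-27],[-1,0,0,0,0,-7.2,-27],[-1,0,0,0,0,-7.2,-27]]'
python3 - <<'E'
from h import *
o=st(); print(np.round(o['moment'],3),np.round(o['joint_pos'],2))
a=cam('top','carry.png')
E
```

```text
time: 29.52
eef_pos: [0.6712, -0.4257, 0.299]
tcp_rot: [-2.885, -0.028, 0.43]
ft_force: [-1.6, -2.2, -4.8]
width: 0.0137
finger_force: 30.1
time: 30.52
eef_pos: [0.6645, -0.42, 0.2974]
tcp_rot: [-2.91, -0.024, 0.916]
ft_force: [0.5, 0.1, -4.6]
width: 0.0137
finger_force: 30.0
{'time': 30.525, 'eef_pos': [0.6645, -0.42, 0.2974], 'tcp_rot': [-2.9102, -0.0244, 0.9162], 'width': 0.0137, 'ft_force': [0.4677, 0.0623, -4.6314], 'finger_force': 30.0453}
[-0.5   -0.591  0.011] [ 0.48  1.04  0.32  0.28 -0.34  2.06 -0.1 ]
```

The arm is at its reach limit because of the nose-up tilt, and tipping should relieve that. I tip part way and check.

```bash
python3 -m jog '[[-1,0,0,0,-5,0,0],[-1,0,0,0,-10,0,0],[-1,0,0,0,-15,0,0],[-1,0,0,0,-20,0,0],[-1,0,0,0,-25,0,0],[-1,0,0,0,-25,0,0]]'
python3 - <<'E'
from h import *
o=st(); print(np.round(o['moment'],3),np.round(o['joint_pos'],2))
R=Ro.from_euler('xyz',o['tcp_rot'])
p=np.array(o['eef_pos']); g=p+R.apply([0,0,.006]); nose=g+R.apply([0,-.191,.027]); print('nose',nose,'n',R.apply([0,-1,0]))
E
```

```text
time: 31.32
eef_pos: [0.6635, -0.4188, 0.299]
tcp_rot: [2.937, -0.026, 0.917]
ft_force: [0.3, 0.6, -3.4]
width: 0.0136
finger_force: 30.0
{'time': 31.325, 'eef_pos': [0.6635, -0.4188, 0.299], 'tcp_rot': [2.9365, -0.0255, 0.9172], 'width': 0.0136, 'ft_force': [0.3103, 0.5681, -3.3866], 'finger_force': 30.0333}
[0.03  0.089 0.069] [ 0.28  0.55  0.37  1.11 -0.21  1.31 -0.04]
nose [ 0.52145456 -0.30777121  0.22782223] n [-0.77412814  0.5994048  -0.20356698]
```

```bash
python3 -m jog '[[-1,-0.01,0.009,0.002,-8,0,0],[-1,-0.0195,0.017,0.0035,-17,0,0],[-1,-0.0195,0.017,0.0035,-27,0,0],[-1,-0.0195,0.017,0.0035,-36,0,0],[-1,-0.0195,0.017,0.0035,-42,0,0],[-1,-0.0195,0.017,0.0035,-42,0,0],[-1,-0.0195,0.017,0.0035,-42,0,0],[-1,-0.0195,0.017,0.0035,-42,0,0]]'
python3 - <<'E'
from h import *
o=st(); print(np.round(o['moment'],3),np.round(o['joint_pos'],2))
R=Ro.from_euler('xyz',o['tcp_rot'])
p=np.array(o['eef_pos']); g=p+R.apply([0,0,.006]); nose=g+R.apply([0,-.191,.027]); print('nose',nose,'n',R.apply([0,-1,0]))
for n in('top','side'):
    c=cam(n,'tip_'+n+'.png'); h=cv2.cvtColor(c['image'],cv2.COLOR_RGB2HSV)
    m=((h[...,0]<14)&(h[...,1]>130)&(h[...,2]>30)).astype(np.uint8)
    for k in cv2.findContours(m,0,2)[0]:
        r=cv2.boundingRect(k)
        if cv2.contourArea(k)>40 and 200<r[0]<540 and 190<r[1]<440: print(n,r,cv2.contourArea(k))
E
```

```text
time: 32.33
eef_pos: [0.6672, -0.4468, 0.2996]
tcp_rot: [2.202, -0.024, 0.917]
ft_force: [-0.0, 0.2, -2.6]
width: 0.014
finger_force: 30.0
{'time': 32.325, 'eef_pos': [0.6672, -0.4468, 0.2996], 'tcp_rot': [2.202, -0.0243, 0.9167], 'width': 0.014, 'ft_force': [-0.002, 0.1676, -2.565], 'finger_force': 29.9653}
[ 0.718  0.96  -0.028] [ 0.03  0.22  0.51  1.82  0.1   0.2  -0.27]
nose [ 0.60143024 -0.39103171  0.1259578 ] n [-0.45635974  0.37464712 -0.80707826]
top (437, 261, 34, 40) 637.0
side (384, 361, 56, 59) 1691.5
side (244, 332, 54, 53) 1578.5
side (495, 308, 60, 39) 199.0
side (458, 298, 18, 26) 276.5
side (401, 272, 62, 19) 206.5
```

The wrist now reads 2.6 N, the empty tray's weight, so about 1.9 N (the four stubs) has gone into the bin. I level the tray and take it back.

```bash
python3 -m jog '[[-1,0,0.016,-0.012,0,0,0],[-1,0,0.032,-0.024,8,0,0],[-1,0,0.032,-0.024,18,0,0],[-1,0,0.032,-0.024,28,0,0],[-1,0,0.032,-0.024,38,0,0],[-1,0,0.032,-0.024,47,0,0],[-1,0,0.032,-0.024,53.8,0,0],[-1,0,0.032,-0.024,53.8,0,0]]'
python3 - <<'E'
from h import *
o=st(); print(np.round(o['moment'],3),np.round(o['joint_pos'],2))
R=Ro.from_euler('xyz',o['tcp_rot']); R1=Ro.from_euler('xyz',[np.pi,0,0])
print('turn',np.degrees((R.inv()*R1).as_rotvec()).round(2),'shift',R.inv().apply(np.array([.641,-.145,.22])-o['eef_pos']).round(4))
E
```

```text
time: 33.42
eef_pos: [0.6666, -0.4478, 0.3334]
tcp_rot: [-3.138, -0.023, 0.917]
ft_force: [0.9, -0.6, -2.9]
width: 0.0136
finger_force: 30.0
{'time': 33.425, 'eef_pos': [0.6666, -0.4478, 0.3334], 'tcp_rot': [-3.1378, -0.0234, 0.9174], 'width': 0.0136, 'ft_force': [0.9049, -0.6026, -2.9144], 'finger_force': 29.9851}
[-0.239 -0.207  0.002] [ 0.42  0.81  0.36  0.61 -0.29  1.75 -0.03]
turn [-0.82 -1.15 52.56] shift [ 0.2222 -0.2039  0.1194]
```

```bash
python3 -m jog '[[-1,0.013,-0.012,0.007,0,0,3],[-1,0.04,-0.037,0.02,-0.1,-0.2,9.5],[-1,0.073,-0.067,0.038,-0.3,-0.4,17.3],[-1,0.111,-0.102,0.06,-0.4,-0.6,26.3],[-1,0.149,-0.137,0.08,-0.6,-0.8,35.2],[-1,0.182,-0.167,0.098,-0.7,-0.9,43.1],[-1,0.209,-0.192,0.112,-0.8,-1.1,49.4],[-1,0.2222,-0.2039,0.1194,-0.82,-1.15,52.56]]'; python3 -m jog '[[-1,0,0,0,0,0,0],[-1,0,0,0,0,0,0]]'
python3 - <<'E'
from h import *
o=st()
R=Ro.from_euler('xyz',o['tcp_rot']); R1=Ro.from_euler('xyz',[np.pi,0,0])
print('turn',np.degrees((R.inv()*R1).as_rotvec()).round(2),'shift',R.inv().apply(np.array([.641,-.145,.036])-o['eef_pos']).round(4))
for n in('top','side'):
    c=cam(n); h=cv2.cvtColor(c['image'],cv2.COLOR_RGB2HSV)
    m=((h[...,0]<14)&(h[...,1]>130)&(h[...,2]>30)).astype(np.uint8)
    for k in cv2.findContours(m,0,2)[0]:
        r=cv2.boundingRect(k)
        if cv2.contourArea(k)>40 and 200<r[0]<540 and 190<r[1]<440: print(n,r,cv2.contourArea(k))
E
```

```text
time: 34.42
eef_pos: [0.6396, -0.1402, 0.2245]
tcp_rot: [3.142, -0.009, 0.001]
ft_force: [1.3, -0.2, -2.0]
width: 0.014
finger_force: 30.0
time: 34.67
eef_pos: [0.6401, -0.1451, 0.2255]
tcp_rot: [3.139, -0.007, 0.0]
ft_force: [-0.5, -0.7, -1.9]
width: 0.0135
finger_force: 30.0
{'time': 34.675, 'eef_pos': [0.6401, -0.1451, 0.2255], 'tcp_rot': [3.1392, -0.007, 0.0004], 'width': 0.0135, 'ft_force': [-0.5132, -0.6551, -1.9348], 'finger_force': 29.9806}
turn [ 0.14 -0.4   0.02] shift [-0.0004 -0.0006  0.1895]
top (437, 261, 32, 40) 581.5
side (384, 360, 56, 60) 1954.0
side (244, 332, 54, 53) 2060.0
side (495, 308, 60, 39) 203.5
side (458, 297, 18, 27) 290.5
side (401, 272, 62, 18) 208.5
```

No stub shows outside the bin. I lower the tray in front of the lane and slide it in, watching the force.

```bash
python3 -m jog '[[-1,0.001,0,0.05,0,0,0],[-1,0.001,0,0.1,0,-0.4,0],[-1,0.001,0,0.14,0,-0.4,0],[-1,0.001,0,0.17,0,-0.4,0],[-1,0.001,0,0.182,0,-0.4,0],[-1,0.001,0,0.189,0,-0.4,0],[-1,0.001,0,0.19,0,-0.4,0],[-1,0.001,0,0.19,0,-0.4,0]]'; python3 -m jog '[[-1,0,-0.01,0,0,0,0],[-1,0,-0.02,0,0,0,0],[-1,0,-0.03,0,0,0,0],[-1,0,-0.04,0,0,0,0],[-1,0,-0.05,0,0,0,0],[-1,0,-0.06,0,0,0,0]]';  python3 -m jog '[[-1,0,-0.01,0,0,0,0],[-1,0,-0.02,0,0,0,0],[-1,0,-0.03,0,0,0,0],[-1,0,-0.04,0,0,0,0],[-1,0,-0.05,0,0,0,0],[-1,0,-0.06,0,0,0,0]]'
```

```text
time: 35.78
eef_pos: [0.6429, -0.1444, 0.0355]
tcp_rot: [3.14, 0.001, -0.0]
ft_force: [0.1, -0.4, -1.4]
width: 0.0136
finger_force: 30.0
time: 36.52
eef_pos: [0.6423, -0.0835, 0.0343]
tcp_rot: [3.14, 0.003, -0.0]
ft_force: [-0.3, -1.2, 1.8]
width: 0.0135
finger_force: 30.0
time: 37.28
eef_pos: [0.6424, -0.0237, 0.0343]
tcp_rot: [3.14, 0.002, -0.0]
ft_force: [0.7, -3.6, 5.7]
width: 0.014
finger_force: 30.0
```

```bash
python3 -m jog '[[-1,0,-0.01,0,0,0,0],[-1,0,-0.02,0,0,0,0],[-1,0,-0.022,0,0,0,0],[-0.2,0,-0.022,0,0,0,0],[-0.2,0,-0.022,0,0,0,0],[-0.2,0,-0.022,-0.03,0,0,0],[-0.2,0,-0.022,-0.06,0,0,0],[-1,0,0.01,-0.06,0,0,0]]';  python3 -m jog '[[-1,0,0.016,0,0,0,0],[-1,0,0.016,0,0,0,0],[-1,0,0.016,0.03,0,0,0],[-1,0,0.016,0.055,0,0,0],[-1,0,0.016,0.055,0,0,0],[-1,0,0.016,0.055,0,0,0]]'; python3 -m jog '[[-1,0,-0.01,0,0,0,0],[-1,0,-0.02,0,0,0,0],[-1,0,-0.03,0,0,0,0],[-1,0,-0.036,0,0,0,0],[-1,0,-0.036,0,0,0,0]]'
```

```text
time: 38.28
eef_pos: [0.6439, -0.0306, 0.0962]
tcp_rot: [-3.141, -0.001, 0.005]
ft_force: [0.7, -0.3, -0.2]
width: 0.0299
finger_force: 0.0
time: 39.02
eef_pos: [0.6427, -0.0494, 0.0398]
tcp_rot: [3.14, 0.002, 0.001]
ft_force: [-0.1, -0.7, -0.9]
width: 0.0003
finger_force: 0.0
time: 39.65
eef_pos: [0.6423, -0.0134, 0.0392]
tcp_rot: [3.14, 0.003, 0.001]
ft_force: [-0.5, 0.4, -0.1]
width: 0.0002
finger_force: 0.0
```

Now I push in small steps until the stop is felt.

```bash
python3 -m jog '[[-1,0,-0.005,0,0,0,0],[-1,0,-0.01,0,0,0,0],[-1,0,-0.014,0,0,0,0],[-1,0,-0.014,0,0,0,0]]'; for i in 1 2 3 4; do python3 -m jog '[[-1,0,-0.002,0,0,0,0],[-1,0,-0.003,0,0,0,0],[-1,0,-0.003,0,0,0,0]]' | egrep 'eef|ft'; done
```

```text
time: 40.15
eef_pos: [0.6422, 0.0006, 0.039]
tcp_rot: [3.14, 0.003, 0.001]
ft_force: [-1.1, 1.1, -0.4]
width: 0.0003
finger_force: 0.0
eef_pos: [0.6422, 0.0031, 0.039]
ft_force: [-0.5, -0.4, -0.7]
eef_pos: [0.6422, 0.0062, 0.039]
ft_force: [-0.3, -0.5, -0.7]
eef_pos: [0.6422, 0.0092, 0.039]
ft_force: [-0.1, -0.3, -0.0]
eef_pos: [0.6421, 0.0115, 0.039]
ft_force: [-0.3, -3.6, -0.3]
```

```bash
for i in 1 2 3; do python3 -m jog '[[-1,0,-0.001,0,0,0,0],[-1,0,-0.002,0,0,0,0],[-1,0,-0.002,0,0,0,0]]' | egrep 'eef|ft'; done
```

```text
eef_pos: [0.6419, 0.0118, 0.039]
ft_force: [-1.2, -8.6, 0.5]
eef_pos: [0.6416, 0.0119, 0.039]
ft_force: [-2.7, -12.6, 1.9]
eef_pos: [0.6414, 0.0121, 0.039]
ft_force: [-4.2, -16.0, 1.8]
```

It has stalled with the force rising to 16 N, which looks like the stop. I back off and check in the picture.

```bash
python3 -m jog '[[-1,0,0.02,0,0,0,0],[-1,0,0.05,-0.02,0,0,0],[-1,-0.03,0.09,-0.07,0,0,0],[-1,-0.08,0.13,-0.12,0,0,0],[0,-0.13,0.18,-0.16,0,0,0],[1,-0.18,0.23,-0.18,0,0,0],[1,-0.23,0.28,-0.18,0,0,0],[1,-0.23,0.32,-0.18,0,0,0]]'
python3 - <<'E'
from h import *
a=cam('top');b=cam('side')
A=cv2.resize(a['image'][195:285,190:330],(784,405),interpolation=cv2.INTER_CUBIC); B=cv2.resize(b['image'][180:420,215:365],(122,195)); 
B=cv2.resize(b['image'][290:430,215:365],(208,194)); C=cv2.resize(a['image'][205:325,400:530],(210,194)); D=cv2.resize(b['image'][170:290,230:390],(259,194))
cv2.imwrite('pics/fin.png',np.vstack([A,np.hstack([B,C,D,np.zeros((194,784-677,3),np.uint8)])])[:,:,::-1])
st()
E
```

```text
time: 43.78
eef_pos: [0.4258, -0.275, 0.2179]
tcp_rot: [3.141, -0.0, 0.002]
ft_force: [1.7, 0.1, -0.3]
width: 0.0327
finger_force: 0.0
{'time': 43.875, 'eef_pos': [0.4235, -0.2805, 0.2184], 'tcp_rot': [3.1385, -0.0001, -0.009], 'width': 0.0405, 'ft_force': [-0.2208, -0.4013, -0.1204], 'finger_force': 0.0}
```

View pics/fin.png

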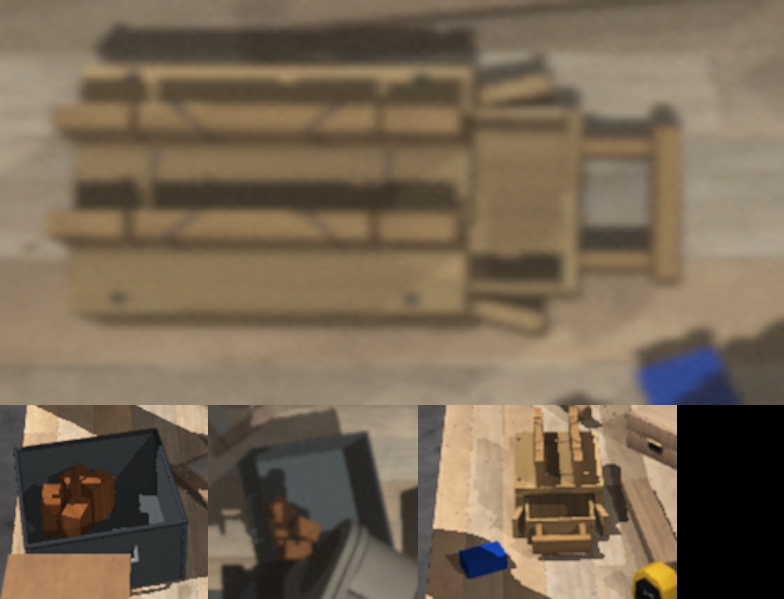

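The tray is home and empty: the bar is 2.3 px, about 5 mm, past its start, so near y 0.027, which is the home position. All four stubs lie in the bin (78,500), and the batten and the tape measure have not moved. I'm handing in.

```bash
python3 -c "
from cell import ticket
print(ticket.sign_off())"
```

```text
the job is handed in; nothing more can be done
None
```

The job is handed in: all four stubs are in the scrap bin and the empty tray is back home against its stop; I made no move near the batten, tape measure or try square, though the last picture doesn't show the try square.

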